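# Push the board carrier home and clamp it through the guard window

## Robot

A 7-joint arm with a two-finger parallel gripper is mounted at the origin on the work surface. World frame = base frame: x ahead of the robot, y to its left, z up, the work surface at z = 0. Lengths are in m, angles in rad, forces in N, time in s.
With the tool pointing down it reaches from about 0.425 to 0.875 m from the base axis. Payload 8.4 kg.
Tool frame: the origin (TCP) lies between the finger pads; the fingertips stand 22 mm ahead of it and the grasp point (between the pads) lies 3 mm ahead of it (bot.tcp_to_tips is the distance from the TCP to the fingertips, in m); z points along the fingers, y is the line along which they close (so a half turn about z gives the same grasp; the last joint's range is limited). The gripper opens to 85 mm and grips with 20 to 120 N. Pads are 22 mm wide; open, the fingers measure 114 mm over their backs; the gripper's body (76 mm by 85 mm) begins 54 mm behind the grasp point. The pads swing forward as they close: fully open they stand 13 mm farther back than shut.
Start: joints at [-1.352, 0.333, 0.04, 1.465, -0.013, 1.343, -0.059], TCP at [0.203, 0.617, 0.253] pointing down, gripper open.
Joint ranges: [-2.58, 2.58], [-0.38, 2.09], [-1.3, 1.39], [0.25, 2.4], [-1.5, 4.64], [0.08, 2.09], [-2.65, 2.65]. Speed limits (rad/s): [2.22, 2.22, 2.79, 2.79, 3.14, 3.14, 3.14].

## Interface

Orientations are given as a unit quaternion [w, x, y, z].
In Python, from rig import bot, cams gives the robot as it stands. Calls block until the motion is done:
- bot.reach(position, orientation): joint-space move of the TCP to a pose.
- bot.move_straight(position, feed=0.15, attitude=None, guard=None): straight line of the TCP; attitude=None keeps the orientation; feed is the mean speed in m/s. With guard (N) it stops when the force on the tool has changed by that much, and returns True; else False.
- bot.movej(angles): joint-space move.
- bot.grip(opening, force=None): finger opening in m; force is the grip in N (None keeps the last); returns when the fingers have stopped.
- bot.sleep(seconds).
- bot.inverse_kinematics(position, orientation): joint angles nearest the present ones, or None.
- bot.sense(): the state.
- cams.capture(name): name is "scene" or "top"; returns (picture, depth): 400x640x3 uint8, red, green, blue; 400x640 float32, m along the optical axis (not along the pixel's ray), 0 where there is no reading.
- cams.get_calibration(name): a dict with "K" (3x3 intrinsics, pixels), "R" (3x3) and "t" (3): a world point X has camera coordinates R X + t. Camera axes: x right, y down, z forward; pixel columns grow to the right and rows downward; lengths in m; the calibration is good to about 2 mm. A picture is of the moment at which its call begins. get_calibration takes no time and is no camera call.
A pose or a line that the arm cannot do raises bot.Unreachable and nothing moves.
- bot.finish_job(): hands the job in; it is judged then, once.
Trained networks look in the newest picture that a camera, given by its name, has taken for a name from the list of things; names that differ only in an ending like _2 or _b are one class to them, and where a whole thing is asked for, a point or a joint stands for the part that bears it (a point fixed in the world has none). Each returns a list of dicts, best first, with "score" (0 to 1); they miss things now and then, are a little off and sometimes report something else, mostly with a low value. They report only what shows in the picture. A call takes as long as a camera call. They do not tell look-alikes from the thing itself.
- cams.search_frame(target, camera): "xyz" ([x, y, z] in m, in the coordinates of the camera as it stood for that picture, good to about 4 mm: the middle of the surface that is visible of it).
- cams.cut_out(target, camera): "region" (400x640 bool, what is visible of it).
The state is a dict: "time_s": time; "joints": joint angles; "qd": joint speeds; "joint_torque": joint torques, N m; "tcp_pos": TCP position; "eef_rot": TCP orientation; "wrist_force": force on the tool from outside, world axes, zero at the start; "torque": the same for the moment, N m; "opening": finger opening in m; "grasp_force": force on a finger pad.
Only numpy, scipy, OpenCV 4.12 (cv2) and the standard library are available. Lean on these libraries where they do the work, as an engineer would, in place of code of your own. Each camera call takes 0.05 s, during which the arm holds its last target. There are 200 camera calls.

## Task

On the guarded test fixture, first push the circuit-board carrier by its upright tab along its guides, all the way in under the guard until it meets its stop. Then reach down through the window in the top of the guard with closed fingers and press the clamp lever fully down, never touching the guard itself, and come back out clear. Grip and lift nothing, and leave the loose things on and around the fixture where they are.

Things in the scene. Friction and masses are not known exactly. Their poses are not given: they have to be found in the camera images.
- fixture: Test fixture, fixed to the bench: brown base plate 20 mm thick, x -190 to +130, y +-100 mm. Origin on the bench, on the centreline; x axis along the guides in the pushing direction (away from the robot, turned up to 0.25 rad), y left, z up. Guide rails at y = +-42.5 to +-54.5, x -160 to +55 mm, tops at z = 33 mm. The stop for the carrier's plate is at x = 55 mm.
- guard: Grey guard over the rear of the fixture, fixed to it; same origin and axes. Flat roof, top at z = 138 mm, 6 mm thick, x -85 to +130, y +-95 mm, with one rectangular window. Clear side panels at y = +-88 mm; a front apron at x = -85 mm hangs down to z = 82 mm. Must not be touched.
- window (a point): Centre of the guard's window, level with the roof's top (fixture x = 5, y = 0, z = 138 mm). The window is 100 mm along fixture x by 90 mm along fixture y, straight down through the roof; open fingers may not fit. The lever's pad lies beneath it.
- clamp_lever (a joint): Clamp lever under the window: 0 = fully raised, 0.40 rad = fully down, level, at its end stop. Hinged about fixture y at fixture x = 85, z = 85 mm, it reaches towards the robot. Friction resists with 3 to 4 N at the pad; no spring, it stays where it is left. Starts at 0 to 0.08.
- lever_pad (a point): Centre of the top face of the black rubber pad at the lever's free end, where to press. Pad 36 mm long, 26 wide, 12 thick, 80 mm from the hinge. Fully down, this point is at fixture x = 5, y = 0, z = 91 mm (47 mm below the roof's top); raised it is about 31 mm higher.
- carrier: Board carrier, loose between the rails: grey plate 110 x 80 x 15 mm with a green board, a tongue towards the robot, an upright tab at its end; 0.18 to 0.35 kg, slides with friction. Origin: centre of the plate's underside (z = 20 mm on the base), axes as the fixture's. Starts 30 to 60 mm short of home; at home its origin is at fixture x = 0 and the tab is 44 mm in front of the guard.
- carrier_tab (a point): Centre of the top edge of the tab's robot-side face, the face to push towards fixture +x: carrier x = -141, y = 0, z = 55 mm (75 mm above the bench). The aluminium tab is 36 mm wide, 12 mm thick, 46 mm tall above the tongue, which ends 4 mm in front of this face.
- standoff: Bystander: brass cylinder 14 mm across, 30 mm tall, standing on the fixture's base plate near its front corner on the left. Origin under its centre.
- nut: Bystander: steel thumb nut 32 mm across, 22 mm tall, standing on the rear part of the guard's roof. Origin under its centre.
- screwdriver: Bystander: screwdriver lying on the bench at the left of the fixture.
- tape: Bystander: roll of tape, 90 mm across, 19 mm high, lying at the right of the fixture.
- meter: Bystander: handheld meter 160 x 80 x 35 mm, on the bench far right.
- jar: Bystander: jar 56 mm across, 70 mm tall, on the bench far left.
- carton: Bystander: cardboard box 130 x 100 x 80 mm, on the bench far left.
- spare: Bystander: a second board carrier like the first, lying on the bench far right; not to be used.
Things that resemble listed ones, but are neither listed nor needed, are in the scene too. What is shaped like the carrier but blue or yellow is not meant.

How it is judged:
By the outcome, as a careful person would: the job done as asked, in the order asked, and still so for the second after the job is handed in, with the robot touching nothing.
It also fails if it takes over 43 s, if anything falls off the work surface, if the arm or the gripper's body presses on something with over 40 N, if the wrist force passes 120 N, or if a joint passes its speed limit or range.

## Working session

There is one attempt and no reset: what is moved stays moved. The work goes in short steps, each a Python script; the robot and the scene stay as the last script left them, time stands still between calls to the robot, and variables do not carry over. Pictures are saved under pics/ and viewed, at most 10 in all, crops included, and the job is handed in when it is done.

```bash
ls; mkdir -p pics; cat > h.py <<'E'
import numpy as np, cv2
from rig import bot, cams
def snap(n,f=None):
    p,d=cams.capture(n)
    if f: cv2.imwrite('pics/'+f,p[:,:,::-1])
    return p,d
def toworld(n,c):
    k=cams.get_calibration(n); return np.array(k['R']).T@(np.array(c)-np.array(k['t']))
def px(n,X):
    k=cams.get_calibration(n); c=np.array(k['K'])@(np.array(k['R'])@X+np.array(k['t'])); return c[:2]/c[2]
def cloud(n,d):
    k=cams.get_calibration(n); v,u=np.mgrid[:400,:640]
    c=np.stack([u*d,v*d,d],-1)@np.linalg.inv(np.array(k['K'])).T
    return (c-np.array(k['t']))@np.array(k['R'])
E
python3 - <<'E'
from h import *
out=[]
for n in('scene','top'):
    p,d=snap(n,n+'0.png')
    out.append(p)
    for t in('fixture','guard','carrier','carrier_tab','lever_pad','window','standoff','nut'):
        try:
            for r in cams.search_frame(t,n)[:4]:
                w=toworld(n,r['xyz']); print(n,t,round(r['score'],2),w.round(3),px(n,w).round())
        except Exception as e: print(n,t,e)
cv2.imwrite('pics/both.png',np.vstack([cv2.resize(o,(480,300)) for o in out])[:,:,::-1])
print(bot.sense()['time_s'],bot.sense()['tcp_pos'],bot.sense()['eef_rot'])
E
```

```text
pics
scene carrier 0.79 [ 0.706 -0.283  0.015] [256. 316.]
scene carrier 0.74 [ 0.225 -0.295  0.021] [200. 191.]
scene carrier 0.69 [ 0.466 -0.15   0.016] [271. 231.]
scene carrier 0.67 [0.334 0.213 0.016] [359. 165.]
scene carrier_tab 0.95 [0.576 0.122 0.041] [370. 221.]
scene carrier_tab 0.89 [ 0.461 -0.149  0.017] [270. 230.]
scene carrier_tab 0.88 [ 0.705 -0.285  0.016] [255. 316.]
scene carrier_tab 0.86 [0.33  0.215 0.019] [359. 163.]
scene lever_pad 0.43 [0.691 0.103 0.12 ] [387. 236.]
scene window 0.83 [0.72  0.082 0.137] [386. 243.]
top fixture 0.72 [0.651 0.109 0.14 ] [272. 162.]
top fixture 0.19 [ 0.356 -0.513  0.037] [455. 255.]
top guard 0.61 [0.692 0.114 0.137] [271. 150.]
top carrier 0.84 [ 0.696 -0.284  0.018] [384. 160.]
top carrier 0.82 [ 0.227 -0.301  0.017] [393. 293.]
top carrier 0.67 [ 0.461 -0.146  0.018] [347. 224.]
top carrier 0.62 [0.331 0.219 0.021] [240. 262.]
top carrier_tab 0.94 [0.331 0.217 0.019] [241. 262.]
top carrier_tab 0.93 [0.57  0.116 0.037] [272. 192.]
top carrier_tab 0.78 [ 0.464 -0.141  0.019] [345. 224.]
top carrier_tab 0.75 [ 0.69  -0.283  0.018] [383. 162.]
top window 0.97 [0.688 0.106 0.142] [273. 150.]
0.9 [0.20313163 0.61741887 0.25332856] [ 7.04696620e-06  1.58255317e-01  9.87398225e-01 -1.99967185e-05]
```

View pics/scene0.png

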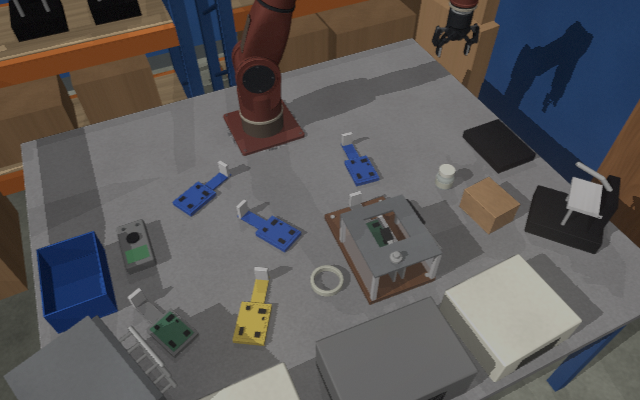

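View pics/top0.png

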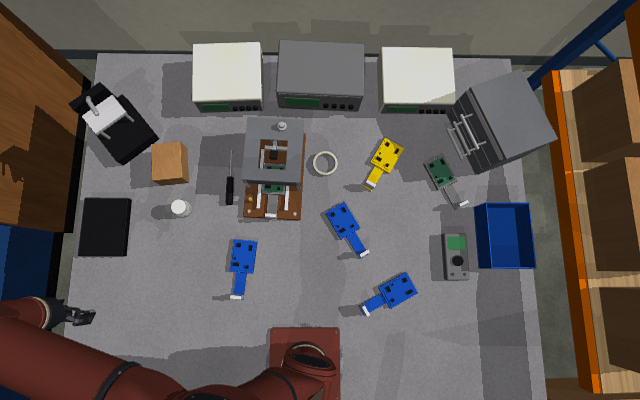

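Scene picture: the fixture is at (385,245), with its tab at (355,200). In the top picture the roof is at (273,150) and the tab at (270,215). Carrier candidates in the top picture are blue at (243,257), (343,220) and (398,290), yellow at (386,157), a green one on the bench at (438,172), which is the spare, and the green one in the fixture at (272,190). The last is the one meant, as it sits between the rails. I'll measure it and confirm it with a crop.

```bash
cat > m.py <<'E'
from h import *
def rect(P):
    (c,s,a)=cv2.minAreaRect((P*1000).astype(np.float32)); return np.round(c,1),np.round(s,1),round(a,2)
def measure():
  for n in('top','scene'):
    p,d=snap(n,n+'_m.png'); W=cloud(n,d); z=W[...,2]; x=W[...,0]; y=W[...,1]
    box=(d>0)&(x>.4)&(x<.9)&(y>-.05)&(y<.3)
    m=(box&(abs(z-.138)<.006)).astype(np.uint8)
    m=cv2.morphologyEx(m,cv2.MORPH_OPEN,np.ones((3,3)))
    nl,L,st,_=cv2.connectedComponentsWithStats(m); k=1+np.argmax(st[1:,4]); R=L==k
    P=W[R]; r=rect(P[:,:2]); print(n,'roof',r,'z',np.median(P[:,2]))
    # refine yaw near 0
    a=np.deg2rad(r[2]); a=(a+np.pi/4)%(np.pi/2)-np.pi/4
    c=np.array(r[0])/1000; u=np.array([np.cos(a),np.sin(a)]); v=np.array([-u[1],u[0]])
    o=c-.0225*u; print(' yaw',a,'origin',o)
    f=lambda Q:((Q[...,:2]-o)@np.stack([u,v],1))*1000
    F=f(W)
    hole=cv2.morphologyEx(R.astype(np.uint8),cv2.MORPH_CLOSE,np.ones((3,3)))
    # window edges on the roof, projected at z=.138
    cs,h=cv2.findContours(hole,cv2.RETR_CCOMP,cv2.CHAIN_APPROX_NONE)
    for q,hh in zip(cs,h[0]):
        if hh[3]>=0 and cv2.contourArea(q)>100:
            kk=cams.get_calibration(n); RR=np.array(kk['R']);t=np.array(kk['t'])
            ray=np.c_[q[:,0],np.ones(len(q))]@np.linalg.inv(kk['K']).T@RR; C=-RR.T@t
            X=C+ray*((.138-C[2])/ray[:,2])[:,None]; print(' window fix',rect(f(X)/1000), rect(X[:,:2]))
    b=box&(abs(z-.02)<.005)&(F[...,0]<-60); print(' base xmin,y',np.percentile(F[b],[1,99],axis=0).round())
    t=box&(z>.05)&(z<.085)&(F[...,0]<-90)&(abs(F[...,1])<40); print(' tab n',t.sum(),'fx,fy pct',np.percentile(F[t],[3,50,97],axis=0).round(1).tolist(),'z',np.percentile(z[t],[3,97]).round(3))
    t2=t&(z>.070); print('  top',np.percentile(F[t2],[3,50,97],axis=0).round(1).tolist() if t2.any() else None)
    l=box&(z>.08)&(z<.128)&(abs(F[...,0]-5)<45)&(abs(F[...,1])<25); print(' pad n',l.sum(),np.percentile(np.c_[F[l],z[l]*1000],[5,50,95],axis=0).round(1).tolist() if l.any() else None)
    for (lo,hi,nm) in((.03,.056,'standoff'),):
        s=box&(z>.044)&(z<.056)&(F[...,0]<-90)&(F[...,1]>55); print(' ',nm,s.sum(),F[s].mean(0).round() if s.any() else None)
    e=box&(z>.15)&(z<.17)&(abs(F[...,0]-22)<107)&(abs(F[...,1])<95); print('  nut',e.sum(),F[e].mean(0).round() if e.any() else None)
if __name__=='__main__':
    measure()
    a=cv2.imread('pics/top_m.png')[100:235,225:325]; b=cv2.imread('pics/scene_m.png')[180:315,310:450]
    cv2.imwrite('pics/crop.png',np.hstack([cv2.resize(a,None,fx=3.3,fy=3.3),cv2.resize(b,None,fx=3.3,fy=3.3)]))
E
python3 m.py
```

```text
top roof (array([695.6, 106.2]), array([190.4, 217.3]), 86.8) z 0.138658954932936
 yaw -0.05585053606381862 origin [0.67313508 0.10745598]
 window fix (array([ 4.4, -0.4]), array([106.1,  95.6]), 0.07) (array([677.5, 106.8]), array([ 95.6, 106.1]), 86.87)
 base xmin,y [[-274.  -99.]
 [ -67.  164.]]
 tab n 50 fx,fy pct [[-193.4, -17.7], [-188.8, -0.9], [-181.7, 15.3]] z [0.057 0.079]
  top [[-192.7, -17.8], [-187.4, -0.9], [-181.5, 15.3]]
 pad n 98 [[-5.7, -11.7, 106.4], [16.8, -0.6, 119.4], [45.4, 11.3, 126.6]]
  standoff 14 [-132.   75.]
  nut 40 [101. -24.]
scene roof (array([695.2, 106.6]), array([192.9, 219.1]), 86.94) z 0.13811910321655105
 yaw -0.053407075111026714 origin [0.67273208 0.10780109]
 window fix (array([ 95.8, -18.9]), array([36.9, 41. ]), 31.73) (array([767.4,  83.8]), array([36.9, 41. ]), 28.67)
 window fix (array([ 6.7, -2.3]), array([ 93.9, 104.7]), 89.81) (array([679.3, 105.1]), array([ 93.9, 104.7]), 86.75)
 base xmin,y [[-276. -101.]
 [ -62.  165.]]
 tab n 96 fx,fy pct [[-192.4, -19.0], [-183.2, -0.9], [-178.8, 16.4]] z [0.051 0.077]
  top [[-193.2, -17.8], [-185.1, -1.8], [-179.2, 15.2]]
 pad n 144 [[-1.0, -12.9, 109.3], [16.0, -2.3, 118.9], [33.0, 10.0, 127.0]]
  standoff 0 None
  nut 61 [103. -25.]
```

View pics/crop.png

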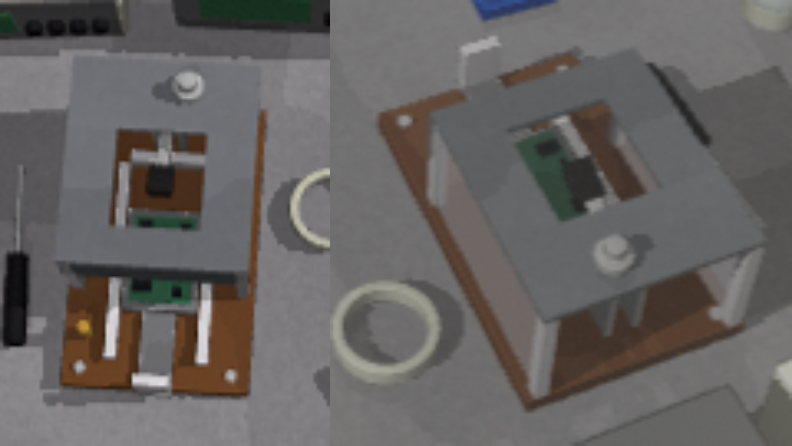

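Top half of the crop: the green-boarded carrier sits between the white rails, tab at crop (150,380), and the black pad is at (160,180) under the window. All sizes agree: roof 217x190 at z 0.138, window centred at (5,0), tab face at fx = -193, which puts the carrier 52 mm short of home. So the origin is about (0.673, 0.1076) and the yaw -0.0546. Next is the push.

```bash
cat >> h.py <<'E'
O=np.array([.673,.1076]); YAW=-.0546
phi=(np.pi+YAW)/2; Q=[0,np.cos(phi),np.sin(phi),0]
def F2W(x,y,z): # fixture mm, tip z mm -> TCP
    c,s=np.cos(YAW),np.sin(YAW); return [O[0]+(c*x-s*y)/1000,O[1]+(s*x+c*y)/1000,z/1000+bot.tcp_to_tips]
def W2F(p):
    c,s=np.cos(YAW),np.sin(YAW); d=(np.array(p[:2])-O)*1000; return np.array([c*d[0]+s*d[1],-s*d[0]+c*d[1],(p[2]-bot.tcp_to_tips)*1000]).round(1)
def st(m):
    s=bot.sense(); print(m,round(s['time_s'],2),W2F(s['tcp_pos']),'F',np.round(s['wrist_force'],1),'op',round(s['opening'],3))
E
python3 - <<'E'
from h import *
print(bot.tcp_to_tips); bot.grip(0.0); st('closed'); print(bot.tcp_to_tips)
bot.reach(F2W(-235,0,170),Q); st('above')
print(bot.move_straight(F2W(-235,0,50),feed=.15)); st('down')
print(bot.move_straight(F2W(-160,0,50),feed=.06,guard=10)); st('push')
E
```

```text
0.022
closed 1.77 [-497.   483.4  231.3] F [-0.4 -0.  -0.7] op 0.0
0.022
above 3.76 [-234.9    0.9  170.2] F [-0.2  0.7  0.5] op 0.0
False
down 4.71 [-234.5    0.3   50.7] F [ 0.6 -1.1 -0.2] op 0.0
False
push 6.11 [-1.60e+02  1.00e-01  5.01e+01] F [ 0.1 -0.6  0.2] op 0.0
```

```bash
python3 - <<'E'
from h import *
print(bot.move_straight(F2W(-142,0,50),feed=.03,guard=12)); st('push')
import m; m.measure()
a=cv2.imread('pics/top_m.png')[100:235,225:325]; b=cv2.imread('pics/scene_m.png')[180:315,310:450]
cv2.imwrite('pics/crop2.png',np.hstack([cv2.resize(a,None,fx=3.3,fy=3.3),cv2.resize(b,None,fx=3.3,fy=3.3)]))
E
```

```text
True
push 6.49 [-153.7   -0.    49.3] F [ 0.7 -0.6 -1.3] op -0.0
top roof (array([696.4, 106.5]), array([190.7, 218.2]), 86.96) z 0.1386532983451153
 yaw -0.05305800926062787 origin [0.67393166 0.10769325]
 base xmin,y [[-191. -100.]
 [ -65.  166.]]Traceback (most recent call last):
  File "<stdin>", line 3, in <module>
  File "m.py", line 27, in measure
    t=box&(z>.05)&(z<.085)&(F[...,0]<-90)&(abs(F[...,1])<40); print(' tab n',t.sum(),'fx,fy pct',np.percentile(F[t],[3,50,97],axis=0).round(1).tolist(),'z',np.percentile(z[t],[3,97]).round(3))
                                                                                                 ~~~~~~~~~~~~~^^^^^^^^^^^^^^^^^^^^^^^
    return _quantile_unchecked(
        a, q, axis, out, overwrite_input, method, keepdims, weights)
    return _ureduce(a,
                    func=_quantile_ureduce_func,
    ...<5 lines>...
                    overwrite_input=overwrite_input,
                    method=method)
    r = func(a, **kwargs)
    result = _quantile(arr,
                       quantiles=q,
    ...<2 lines>...
                       out=out,
                       weights=wgt)
    slices_having_nans = np.isnan(arr[-1, ...])
                                  ~~~^^^^^^^^^
IndexError: index -1 is out of bounds for axis 0 with size 0
```

Contact stopped the push at fx -153.7, close to the -152 expected. I'll seat it once more, back off and look.

```bash
python3 - <<'E'
from h import *
print(bot.move_straight(F2W(-143,0,50),feed=.03,guard=20)); st('press')
bot.move_straight(F2W(-200,0,50),feed=.15)
bot.move_straight(F2W(-225,0,215),feed=.25); st('up')
import m; m.measure()
a=cv2.imread('pics/top_m.png')[100:235,225:325]; b=cv2.imread('pics/scene_m.png')[180:315,310:450]
cv2.imwrite('pics/crop2.png',np.hstack([cv2.resize(a,None,fx=3.3,fy=3.3),cv2.resize(b,None,fx=3.3,fy=3.3)]))
E
```

```text
True
press 6.78 [-153.6   -0.3   48.6] F [ 0.4  0.3 -0.5] op -0.0
up 8.06 [-2.251e+02 -2.000e-01  2.139e+02] F [-0.3 -0.  -0.6] op 0.0
top roof (array([695.7, 106.4]), array([190.5, 217.7]), 86.94) z 0.13860766985856118
 yaw -0.053407075111026714 origin [0.67323208 0.10760109]
 base xmin,y [[-189. -100.]
 [ -71.  -11.]]
 tab n 12 fx,fy pct [[-140.8, -17.5], [-135.2, -14.2], [-130.0, -10.4]] z [0.059 0.081]
  top [[-140.0, -17.5], [-133.7, -14.2], [-130.0, -10.4]]
 pad n 97 [[-5.6, -12.0, 107.2], [16.2, -0.9, 119.6], [44.4, 10.4, 126.7]]
  standoff 0 None
  nut 41 [ 98. -24.]
scene roof (array([694.3, 106.5]), array([193.1, 221.6]), 86.82) z 0.13814188973317412
 yaw -0.05550147021341978 origin [0.67183465 0.10774814]
 window fix (array([ 96.6, -20.4]), array([35. , 36.7]), 7.89) (array([767.1,  82.1]), array([35. , 36.7]), 4.71)
 window fix (array([ 7.3, -1.6]), array([ 96.5, 103.8]), 89.5) (array([679.1, 105.7]), array([ 96.5, 103.8]), 86.32)
 base xmin,y [[-276. -101.]
 [ -61.  164.]]
 tab n 28 fx,fy pct [[-140.2, -18.1], [-136.5, -1.7], [-131.3, 15.1]] z [0.071 0.079]
  top [[-140.2, -18.1], [-136.5, -1.7], [-131.3, 15.1]]
 pad n 146 [[0.3, -12.7, 109.4], [16.0, -1.9, 118.8], [33.6, 10.4, 126.5]]
  standoff 0 None
  nut 56 [104. -25.]
```

View pics/crop2.png

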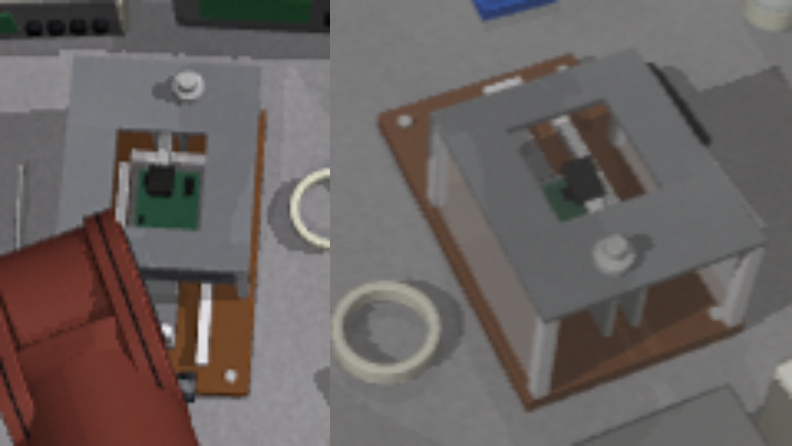

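The carrier is home: the tab face is at fx -140.5 (expected -141), and the board is now under the window at crop (165,205). Next is the lever.

```bash
python3 - <<'E'
from h import *
bot.move_straight(F2W(6,-.5,215),feed=.2); st('above')
bot.move_straight(F2W(6,-.5,140),feed=.15); st('at window')
print(bot.move_straight(F2W(6,-.5,85),feed=.04,guard=22)); st('pressed')
E
```

```text
above 9.47 [  5.5  -0.5 214.9] F [-0.5  0.1  0.2] op -0.0
at window 10.12 [  6.3  -0.4 141. ] F [ 0.1 -0.4  0.1] op 0.0
True
pressed 11.24 [ 5.6 -0.5 91.1] F [-3.9 -0.7  9.6] op -0.0
```

```bash
python3 - <<'E'
from h import *
print(bot.move_straight(F2W(6,-.5,87),feed=.02,guard=20)); st('pressed')
bot.move_straight(F2W(6,-.5,215),feed=.15); st('out')
bot.move_straight(F2W(-225,-.5,240),feed=.25); st('back')
import m; m.measure()
a=cv2.imread('pics/top_m.png')[100:235,225:325]; b=cv2.imread('pics/scene_m.png')[180:315,310:450]
cv2.imwrite('pics/crop3.png',np.hstack([cv2.resize(a,None,fx=3.3,fy=3.3),cv2.resize(b,None,fx=3.3,fy=3.3)]))
E
```

```text
True
pressed 11.45 [ 5.6 -0.5 91.1] F [-4.8 -0.3 11.1] op -0.0
out 12.43 [  5.5  -0.5 213.7] F [-0.1  1.2 -0.4] op 0.0
back 13.52 [-224.3   -0.6  239.8] F [ 0.7  0.2 -0.1] op -0.0
top roof (array([695.6, 106.1]), array([190. , 216.2]), 86.92) z 0.13870901400583027
 yaw -0.05375614096142556 origin [0.6731325  0.10730893]
 base xmin,y [[-189.  -99.]
 [ -71.  -18.]]
 tab n 11 fx,fy pct [[-140.2, -17.3], [-136.9, -14.1], [-129.3, -10.6]] z [0.057 0.079]
  top [[-139.8, -17.3], [-133.1, -14.1], [-129.3, -10.6]]
 pad n 109 [[-11.9, -11.4, 87.2], [8.8, -0.2, 90.7], [44.3, 11.6, 95.3]]
  standoff 0 None
  nut 41 [ 99. -24.]
scene roof (array([695. , 106.3]), array([192.8, 220.2]), 86.69) z 0.13809655089128123
 yaw -0.057770398241012266 origin [0.67253754 0.10759911]
 window fix (array([ 94.6, -18.6]), array([35.2, 37.5]), 63.24) (array([765.9,  83.6]), array([35.2, 37.5]), 59.93)
 window fix (array([5.8, 0.5]), array([103.1,  95.6]), 0.74) (array([678.4, 107.8]), array([ 95.6, 103.1]), 87.43)
 base xmin,y [[-276. -101.]
 [ -63.  164.]]
 tab n 28 fx,fy pct [[-142.0, -18.5], [-137.7, -0.3], [-132.1, 15.0]] z [0.071 0.078]
  top [[-141.1, -18.5], [-137.5, -0.5], [-132.1, 15.0]]
 pad n 114 [[-9.3, -12.6, 84.8], [7.2, -1.8, 89.9], [22.3, 10.9, 93.5]]
  standoff 0 None
  nut 57 [103. -25.]
```

View pics/crop3.png

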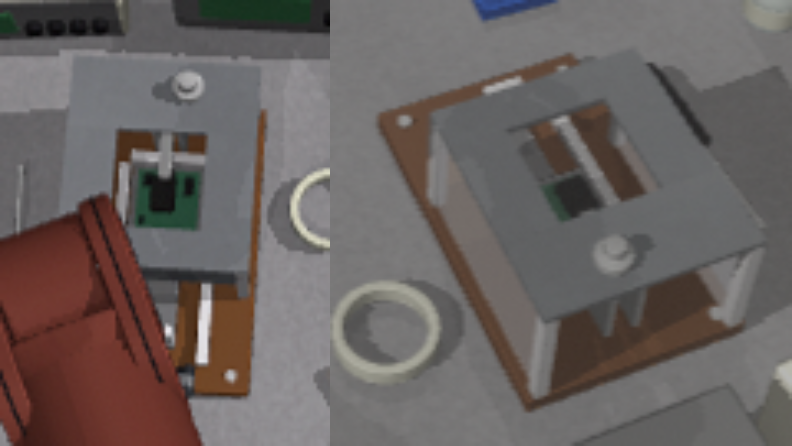

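The lever is level: the pad is at z 90.7 mm and crop (162,195). The carrier is still home, the nut and tape haven't moved, and the arm is clear. Handing in.

```bash
python3 -c "
from rig import bot
print(bot.finish_job())"
```

```text
the job is handed in; nothing more can be done
None
```

The job is handed in: the carrier is pushed home against its stop, the clamp lever is pressed fully down through the window, and the arm came out clear, about 13.5 s on the robot clock; the standoff was hidden behind the arm in the last pictures, so I couldn't check that it stayed put.

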